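# Lock a fresh filter onto a respirator blower

### The job

Fit the fresh filter (white with a green grip bar) to the respirator blower in the steel cradle: set it into the port with its two lugs down in the entry notches, press it down against the spring, and turn it a quarter turn clockwise until it clicks home, so that it stays locked once you let go; never force it. Leave the used grey filter, the battery pack and the spray bottle where they are.

Things in the scene. Friction and masses are not known exactly. Their poses are not given: they have to be found in the camera images.
- filter_center (a point): fresh filter (loose, 0.2 kg), half-way up its axis, 40 mm above its foot: white drum, diameter 100 mm, green band; it stands on a black neck of diameter 52 mm. x runs along the green grip bar, z up. The drum's flat top face is 16.5 mm above this point, its underside 21.5 mm below. Half a turn about z makes no difference
- filter_bar (a point): middle of the top of the fresh filter's green grip bar, 40.5 mm above its centre. The bar is 84 mm long (x), 14 mm thick (y) and 24 mm high, on the drum's top face. The filter can be lifted by it, and turned by grasping it or by pushing on its sides with spread fingers pressing on the drum's face
- filter_lug (a point): middle of the lower side of one of the fresh filter's two black bayonet lugs, 37 mm below its centre. They stand out of the neck towards +x and -x, below the two ends of the bar: 12 mm wide, 5 mm high, out to a radius of 33 mm. The neck's foot is 3 mm lower and tapers to 48 mm
- filter: the same fresh filter, at the centre of its neck's foot (40 mm below its centre), same axes
- port (a point): centre of the blower's filter port at the top of its black rim, 86 mm above the bench. Rim: outer diameter 88 mm, bore 56 mm, on a round boss. x runs from one entry notch to the other (orange marks), y to the locked places (green marks), z up. The blower is fixed, a light grey box 244 x 166 mm in a steel cradle, its shell 25 mm below the rim; a hose stub sticks out towards +y
- port_notch (a point): middle of one of the two entry notches in the rim, at its top, 31 mm from the port's centre along x (the other lies opposite): about 18 mm wide, out to a radius of 35 mm. With its lugs in the notches the filter stands on a spring seat, its centre 32 mm above the port point; with the lugs lying on the rim it is at 37 mm
- port_lock (a point): middle of one of the two locked places at the rim's top, 31 mm from the port's centre along y. Turned a quarter clockwise (seen from above; stops block the other way and more than 3 degrees past it) the lugs lie below these and spring up 3 mm into pockets when let go: filter centre then 28 mm above the port point, bar along y within 6 degrees
- seat (a point): middle of the spring seat's top inside the port, 8 mm below the rim when free. Pressing takes 6 N at first and 0.6 N more per mm. With the filter's centre 25 mm or less above the port point the lugs are under the rim and it can turn; at 21.5 mm the drum bottoms on the rim. Let go part-way round, it stays under the rim at 25 mm
- used_center (a point): used filter, loose, half-way up: same shape and size as the fresh one but all grey and brown. To be left alone
- battery_center (a point): battery pack, loose, its middle: a dark box 58 x 118 x 34 mm lying on the bench. To be left alone
- spray_center (a point): spray bottle, loose, on its axis 100 mm up: diameter 77 mm, height 206 mm, blue label, black trigger head. To be left alone
- blower: the respirator blower, at the middle of its cradle's underside on the bench, 20 mm from the port's axis; x and y as the port's. Its plastic bayonet is not to be forced: pressing needs under 12 N and turning under 0.5 N m; a twist of 2 N m against a stop, or a push of 80 N, is too much
Mind the look-alikes: they are no part of the job. What is shaped like the filter but purple is not meant.

How it is judged:
By the outcome, as a careful person would: the job done as asked, in the order asked, and still so for the second after the job is handed in, with the robot touching nothing.
It also fails if it takes over 58 s, if anything falls off the work surface, if the arm or the gripper's body presses on something with over 40 N, if the wrist force passes 120 N, or if a joint passes its speed limit or range.

### The arm

A 6-joint arm with a two-finger parallel gripper is mounted at the origin on the work surface. World frame = base frame: x ahead of the robot, y to its left, z up, the work surface at z = 0. Lengths are in m, angles in degrees, forces in N, time in s.
With the tool pointing down it reaches from about 0.4 to 0.825 m from the base axis. Payload 7 kg.
Tool frame: the origin (TCP) lies midway between the tips of the shut fingers; the grasp point (between the pads) lies 19 mm behind it (ctrl.grasp_offset is the distance from the TCP to the grasp point, in m); z points along the fingers, x is the direction in which the jaws open and shut, and the axes are right-handed (so a half turn about z gives the same grasp; the last joint's range is limited). The gripper opens to 88 mm and grips with 3 to 60 N. Pads are 19 mm wide; open, the fingers measure 130 mm over their backs; the gripper's body (78 mm by 193 mm) begins 47 mm behind the grasp point.
Start: joints at [-59.066, 20.546, 0.682, 0, -70.136, -16.507], TCP at [0.168, -0.654, 0.227] pointing down, gripper open.
Joint ranges: [-176.03, 176.03], [-82.01, 121.73], [-58.28, 71.71], [-173.87, 95.51], [-174.79, -0.11], [-173.66, 173.66]. Speed limits (degrees/s): [136.94, 136.94, 172.46, 180, 180, 180].

### API

Orientations are given as [roll, pitch, yaw] about the fixed x, y, z axes, in that order (R = Rz(yaw) Ry(pitch) Rx(roll)).
In Python, from plant import sensors, snapshot, order, ctrl gives the robot as it stands.
- The arm moves only by the tool send_rows, never from a script. Its argument "commands" is a list of rows, each a list of 3 entries, a list of its own where there are three numbers: the closure, from 0 (fully open) to 1 (shut), then the shift along the world's x, y, z in units of 0.25 m (1.0 is 0.25 m), then the turn, a rotation vector about the world's x, y, z in units of 360 degrees (1.0 is 360 degrees). In form: [[hand, [x, y, z], [ax, ay, az]], ...]. A call has 1 to 12 rows; each row shifts and turns the pose as measured when the row begins; what a row does not reach is not made up. A row lasts 1/10 s, in which the tool goes at most 50 mm and 8.59 degrees, less where a joint would pass 70% of its speed; a pose out of reach is approached as far as the arm can. A call with a number of a shift or a turn outside -1 to 1 is refused whole. A call with a gripper value outside its range is refused whole. The fingers move at their own pace and stop on an object; the grip force is fixed at half the most. Time passes only in rows, so rows that do not move let the fingers close. It gives the time, the measured TCP pose, the force and the opening at its end, in the units of the state.
- sensors.get_obs(): the state, without advancing time (a new reading comes with each control period).
- snapshot(name): name is "scene" or "top"; returns a dict with "color" (384x512x3 uint8, blue, green, red), "z_map" (384x512 float32, m along the optical axis (not along the pixel's ray), 0 where there is no reading), "mtx" (3x3 intrinsics, pixels), "xyz" and "attitude" of the camera in the world. Camera axes: x right, y down, z forward; pixel columns grow to the right and rows downward; lengths in m; the calibration is good to about 2 mm. A picture is of the moment at which its call begins.
- order.close_job(): hands the job in, once; it reports no verdict.
The state is a dict: "clock": time; "joint_pos": joint angles; "qvel": joint speeds; "tau": joint torques, N m; "tool_pos": TCP position; "orientation": TCP orientation; "force": force on the tool from outside, world axes, zero at the start; "moment": the same for the moment, N m; "opening": finger opening in m.
Only numpy, scipy, OpenCV 4.12 (cv2) and the standard library are available. Lean on these libraries where they do the work, as an engineer would, in place of code of your own. Each camera call takes 0.05 s, during which the arm holds its last target.

## Working session

There is one attempt and no reset: what is moved stays moved. The work goes in short steps, Python scripts to look and compute and a tool call to move; the robot and the scene stay as the last step left them, time stands still between calls to the robot, and variables do not carry over. Pictures are saved under pics/ and viewed, and the job is handed in when it is done.

Besides the shell and the picture viewer there is one more tool, called after ">>>" by a JSON object that holds its "op" and its "data". send_rows: Moves the arm, as the interface text tells. Its arguments: {"type":"object","properties":{"commands":{"type":"array","items":{"type":"array"}}},"required":["commands"]}

```bash
ls; mkdir -p pics; python3 - <<'E'
from plant import sensors, snapshot, order, ctrl
import cv2, numpy as np, pickle
o=sensors.get_obs(); print(o); print(ctrl.grasp_offset)
for n in("scene","top"):
    s=snapshot(n); cv2.imwrite(f"pics/{n}0.png",s["color"]); pickle.dump(s,open(f"pics/{n}0.pkl","wb")); print(n,s["mtx"],s["xyz"],s["attitude"])
E
```

```text
pics
{'clock': 0.0, 'joint_pos': array([-5.90672332e+01,  2.05901582e+01,  6.32361186e-01, -2.01920982e-02,
       -7.01355016e+01, -1.65069868e+01]), 'qvel': array([ 0.00243121, -0.05385395,  0.04108558, -0.03951766, -0.09435469,
        0.04523235]), 'tau': array([ 5.15685842e-04, -5.82707334e+01,  2.93053633e+01,  6.99657887e+00,
        6.85199499e-03, -1.77102997e-04]), 'tool_pos': array([ 0.16800665, -0.6532395 ,  0.22562614]), 'orientation': array([-1.79991688e+02, -9.48470629e-02,  1.04418896e+02]), 'force': array([-1.08660446,  0.87402962, -0.55461978]), 'moment': array([-0.07228614,  0.01837878,  0.00456321]), 'opening': 0.08741814699975618}
0.0188
scene [[450.63909103   0.         251.63269775]
 [  0.         450.63909103 187.03423125]
 [  0.           0.           1.        ]] [1.48497805 0.35338565 1.10801021] [-135.37058175    0.53341926  111.16157558]
top [[396.14389783   0.         250.8738468 ]
 [  0.         396.14389783 190.34793757]
 [  0.           0.           1.        ]] [0.47149754 0.01468743 1.17209282] [-177.15578125   -0.59116534  -91.24489349]
```

View pics/scene0.png

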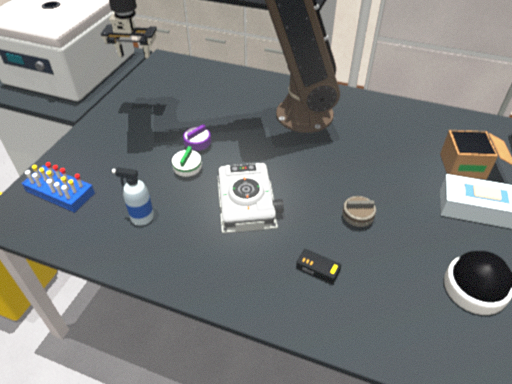

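View pics/top0.png

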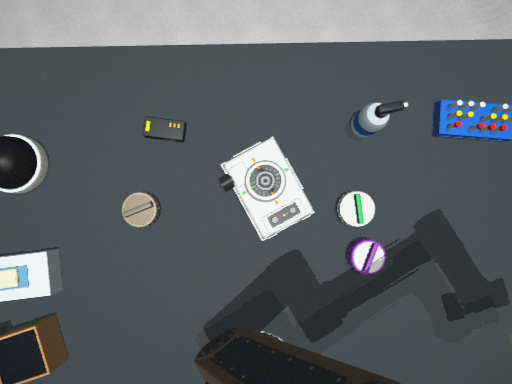

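The top view shows the fresh filter at about (356,209), the purple decoy just behind it at (367,256), and the port at about (265,180). The spray bottle is at (370,120), the battery at (165,129) and the used filter at (140,210). Next I'll zoom in and measure.

```bash
cat > h.py <<'E'
import numpy as np, cv2, pickle
from scipy.spatial.transform import Rotation as R
def cloud(s):
    z=s["z_map"]; K=s["mtx"]; v,u=np.indices(z.shape)
    p=np.stack([(u-K[0,2])/K[0,0]*z,(v-K[1,2])/K[1,1]*z,z],-1)
    return p@R.from_euler("xyz",s["attitude"],degrees=True).as_matrix().T+np.array(s["xyz"])
def proj(s,P):
    q=(np.atleast_2d(P)-s["xyz"])@R.from_euler("xyz",s["attitude"],degrees=True).as_matrix()
    K=s["mtx"]; return np.c_[q[:,0]/q[:,2]*K[0,0]+K[0,2],q[:,1]/q[:,2]*K[1,1]+K[1,2]]
def ray(s,uv,zw):
    K=s["mtx"];uv=np.atleast_2d(uv)
    d=np.c_[(uv[:,0]-K[0,2])/K[0,0],(uv[:,1]-K[1,2])/K[1,1],np.ones(len(uv))]@R.from_euler("xyz",s["attitude"],degrees=True).as_matrix().T
    return np.array(s["xyz"])+d*((zw-s["xyz"][2])/d[:,2])[:,None]
def bar(s,lo=0.055,hi=0.2):
    hsv=cv2.cvtColor(s["color"],cv2.COLOR_BGR2HSV)
    return (hsv[...,0]>50)&(hsv[...,0]<75)&(hsv[...,1]>140)&(hsv[...,2]>50)
E
python3 - <<'E'
from h import *
for n,c in (("top",(200,130,190,120)),("scene",(150,110,140,130))):
    s=pickle.load(open(f"pics/{n}0.pkl","rb")); C=cloud(s)
    print(n,"bench z",np.median(C[...,2][300:320,100:130]), np.median(C[...,2][70:90,200:300]))
    x,y,w,h=c; cv2.imwrite(f"pics/{n}_crop.png",cv2.resize(s["color"][y:y+h,x:x+w],None,fx=4,fy=4,interpolation=cv2.INTER_CUBIC))
    m=bar(s); k,L,st,ce=cv2.connectedComponentsWithStats(m.astype(np.uint8))
    for i in range(1,k):
        if st[i,4]>3:
            P=C[L==i]; print(st[i],ce[i].round(1),np.median(P,0).round(4),P[:,2].max().round(4))
E
```

```text
top bench z 0.001106572036960074 0.0011753796968004826
[355 194   8  29 151] [358.6 207.9] [ 0.4705 -0.2938  0.0815] 0.0865
scene bench z -0.7527332525989094 -0.0022210347322113577
[181 147  10  16  45] [185.8 153.9] [ 0.4674 -0.294   0.0778] 0.0846
[459 166   5   4  11] [461.  167.5] [0.1746 0.605  0.0496] 0.0591
[464 166  21   5  63] [474.6 168. ] [0.1627 0.6469 0.052 ] 1.108
```

View pics/top_crop.png

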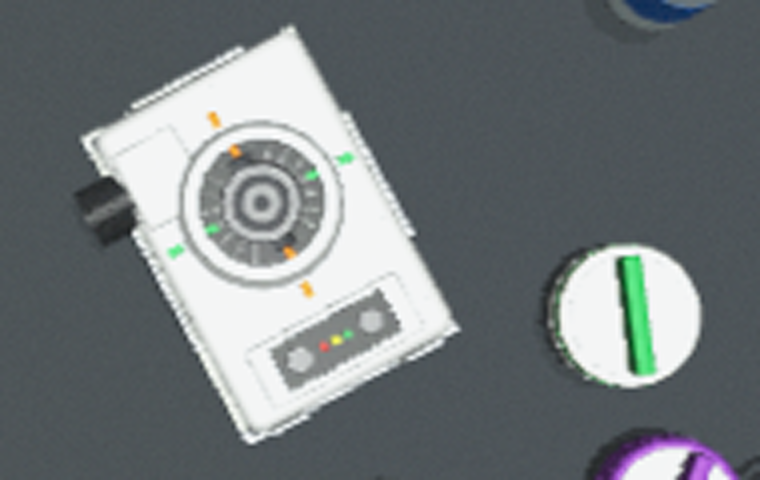

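View pics/scene_crop.png

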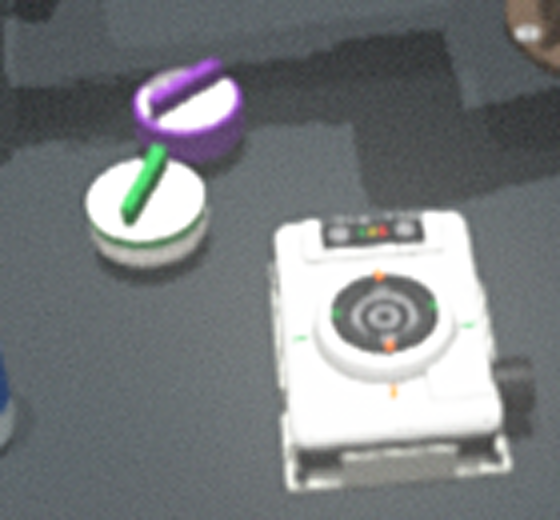

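```bash
python3 - <<'E'
from h import *
for n in ("top","scene"):
    s=pickle.load(open(f"pics/{n}0.pkl","rb")); C=cloud(s); hsv=cv2.cvtColor(s["color"],cv2.COLOR_BGR2HSV)
    print("==",n)
    reg=np.linalg.norm(C[...,:2]-[0.5,-0.02],axis=-1)<0.16
    for nm,(a,b) in dict(orange=(5,22),green=(45,85)).items():
        m=(hsv[...,0]>=a)&(hsv[...,0]<=b)&(hsv[...,1]>60)&reg
        k,L,st,ce=cv2.connectedComponentsWithStats(m.astype(np.uint8),connectivity=8)
        for i in range(1,k):
            if st[i,4]<2: continue
            w=hsv[...,1].astype(float)*(L==i); v,u=np.nonzero(w); ww=w[v,u]
            c=np.array([(u*ww).sum(),(v*ww).sum()])/ww.sum()
            zd=np.median(C[...,2][L==i])
            print(nm,c.round(2),st[i,4],"zd",zd.round(4),"z61",ray(s,c,.061)[0].round(4),"z86",ray(s,c,.086)[0].round(4))
    # bar
    m=bar(s)&(np.linalg.norm(C[...,:2]-[.47,-.29],axis=-1)<.08)
    v,u=np.nonzero(m); P=ray(s,np.c_[u,v],.0805)
    r=cv2.minAreaRect((P[:,:2]*1000).astype(np.float32)); print("bar",r, "mean",P.mean(0))
    e=np.linalg.svd(P[:,:2]-P[:,:2].mean(0))[2][0]; print("dir",np.degrees(np.arctan2(e[1],e[0])))
    Q=C[(C[...,2]>.048)&(C[...,2]<.064)&(np.linalg.norm(C[...,:2]-[.47,-.29],axis=-1)<.062)&(hsv[...,1]<40)&(hsv[...,2]>180)]
    print("drumtop",cv2.minEnclosingCircle((Q[:,:2]*1000).astype(np.float32)),np.median(Q[:,2]))
    Q=C[(C[...,2]>.078)&(C[...,2]<.1)&reg]
    print("rim",cv2.minEnclosingCircle((Q[:,:2]*1000).astype(np.float32)),np.median(Q[:,2]))
E
```

```text
== top
orange [253.09 159.38] 9 zd 0.064 z61 [ 0.6137 -0.0061  0.061 ] z86 [ 0.6105 -0.0056  0.086 ]
orange [258.32 167.49] 11 zd 0.0868 z61 [ 0.5904 -0.0203  0.061 ] z86 [ 0.5878 -0.0195  0.086 ]
orange [271.72 192.48] 11 zd 0.0861 z61 [ 0.5192 -0.0564  0.061 ] z86 [ 0.5181 -0.0548  0.086 ]
orange [276.35 201.79] 9 zd 0.0628 z61 [ 0.4928 -0.0688  0.061 ] z86 [ 0.4923 -0.0669  0.086 ]
green [286.03 169.11] 10 zd 0.0618 z61 [ 0.5843 -0.0984  0.061 ] z86 [ 0.5817 -0.0958  0.086 ]
green [277.47 173.22] 8 zd 0.0867 z61 [ 0.5731 -0.0739  0.061 ] z86 [ 0.5708 -0.0719  0.086 ]
green [252.48 186.86] 7 zd 0.0885 z61 [ 0.5361 -0.0027  0.061 ] z86 [ 0.5347 -0.0023  0.086 ]
green [243.37 192.36] 9 zd 0.0632 z61 [0.5212 0.0232 0.061 ] z86 [0.5201 0.023  0.086 ]
green [286.4  213.18] 5 zd 0.0731 z61 [ 0.4603 -0.0961  0.061 ] z86 [ 0.4605 -0.0936  0.086 ]
bar ((470.3335876464844, -294.1108703613281), (78.4750747680664, 14.459909439086914), 5.124393939971924) mean [ 0.47068104 -0.29405898  0.0805    ]
dir -174.90173793065142
drumtop ((469.0959167480469, -296.0447998046875), 49.684783935546875) 0.057
[... 415 characters left out ...]
8] 3 zd 0.0586 z61 [ 0.6112 -0.0075  0.061 ] z86 [0.632  0.0011 0.086 ]
green [240.01 167.51] 6 zd 0.0692 z61 [ 0.4513 -0.0997  0.061 ] z86 [ 0.476  -0.0889  0.086 ]
green [257.59 185.81] 5 zd 0.0836 z61 [ 0.5125 -0.0126  0.061 ] z86 [ 0.5357 -0.0039  0.086 ]
green [233.54 187.96] 6 zd 0.0841 z61 [ 0.5493 -0.0825  0.061 ] z86 [ 0.5717 -0.0721  0.086 ]
bar ((474.8269348144531, -292.0158996582031), (81.24698638916016, 11.937230110168457), 9.825512886047363) mean [ 0.47211804 -0.29312537  0.0805    ]
dir 7.258776864109116
drumtop ((474.38848876953125, -294.3957214355469), 51.940670013427734) 0.054577205188020006
rim ((557.3145751953125, -35.7125358581543), 55.14259338378906) 0.08245133229426393
```

Both cameras agree: the port is at about (0.553, −0.037) with its notch axis at 27.3°. The filter is at about (0.471, −0.294) with its bar at about 5°. First I'll move above the filter, with the jaws across the bar.

>>> {"op": "send_rows", "data": {"commands": [[0, [0.12, 0.144, 0], [0, 0, -0.0026]], [0, [0.12, 0.144, 0], [0, 0, -0.0026]], [0, [0.12, 0.144, 0], [0, 0, -0.0026]], [0, [0.12, 0.144, 0], [0, 0, -0.0026]], [0, [0.12, 0.144, 0], [0, 0, -0.0026]], [0, [0.12, 0.144, 0], [0, 0, -0.0026]], [0, [0.12, 0.144, 0], [0, 0, -0.0026]], [0, [0.12, 0.144, 0], [0, 0, -0.0026]], [0, [0.12, 0.144, 0], [0, 0, -0.0026]], [0, [0.1, 0.12, 0], [0, 0, -0.0026]], [0, [0, 0, 0], [0, 0, 0]]]}}

```text
clock: 1.2
tool_pos: [0.4683, -0.2833, 0.2201]
orientation: [-179.8, -0.5, 94.4]
force: [-0.5, -0.3, -0.1]
opening: 0.0874
```

```bash
cat >> h.py <<'E'
def delta(pos,yaw):
    from plant import sensors
    o=sensors.get_obs()
    Rt=R.from_euler("xyz",[180,0,yaw],degrees=True); Rc=R.from_euler("xyz",o["orientation"],degrees=True)
    d=(np.array(pos)-o["tool_pos"]); rv=(Rt*Rc.inv()).as_rotvec(degrees=True)
    print("t",o["clock"],"pos",o["tool_pos"].round(4),"rpy",np.round(o["orientation"],2),"F",o["force"].round(1),"M",o["moment"].round(2),"open",round(o["opening"],4))
    print("d mm",(d*1000).round(1),"units",(d/.25).round(4),"turn deg",rv.round(2),"units",(rv/360).round(5))
E
python3 -c "
from h import *
delta([.471,-.2938,.12],95.1)"
```

```text
t 1.2 pos [ 0.4683 -0.2833  0.2201] rpy [-179.77   -0.49   94.36] F [-0.5 -0.3 -0.1] M [ 0.01  0.03 -0.01] open 0.0874
d mm [   2.7  -10.5 -100.1] units [ 0.0106 -0.0419 -0.4005] turn deg [-0.47 -0.27  0.74] units [-0.0013  -0.00075  0.00206]
```

>>> {"op": "send_rows", "data": {"commands": [[0, [0.01, -0.042, -0.1], [-0.0013, -0.0007, 0.002]], [0, [0, 0, -0.1], [0, 0, 0]], [0, [0, 0, -0.1], [0, 0, 0]], [0, [0, 0, -0.1], [0, 0, 0]], [0, [0, 0, 0], [0, 0, 0]], [0, [0, 0, 0], [0, 0, 0]]]}}

```text
clock: 1.8
tool_pos: [0.4706, -0.2934, 0.1174]
orientation: [-180.0, 0.0, 95.4]
force: [0.1, -0.9, 0.7]
opening: 0.0876
```

```bash
python3 - <<'E'
from h import *
from plant import snapshot
delta([.471,-.2938,.0605],95.1)
a=[]
for n,c in (("top",(310,150,100,110)),("scene",(140,100,100,110))):
    s=snapshot(n);x,y,w,h=c
    a.append(cv2.resize(s["color"][y:y+h,x:x+w],None,fx=4,fy=4,interpolation=cv2.INTER_CUBIC))
cv2.imwrite("pics/pre.png",np.hstack(a))
E
```

```text
t 1.8 pos [ 0.4706 -0.2934  0.1174] rpy [-1.7997e+02  3.0000e-02  9.5350e+01] F [ 0.1 -0.9  0.7] M [-0.04 -0.04  0.01] open 0.0876
d mm [  0.4  -0.4 -56.9] units [ 0.0017 -0.0016 -0.2276] turn deg [ 0.03 -0.02 -0.25] units [ 9.e-05 -6.e-05 -7.e-04]
```

View pics/pre.png

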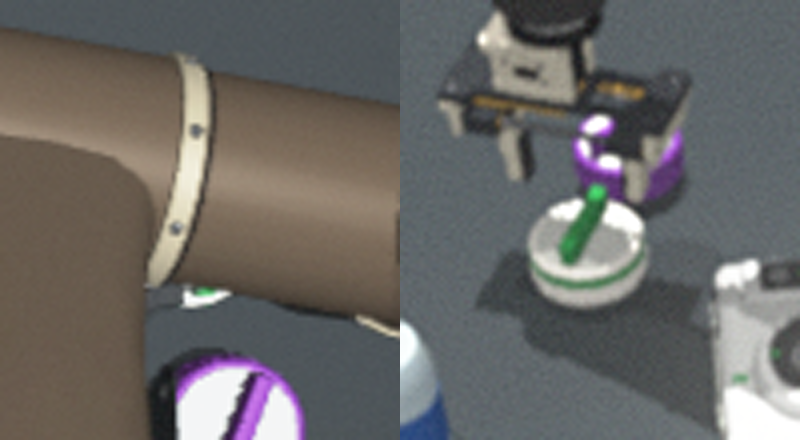

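The pre-grasp view shows the fingers straddling the green bar, which is centred at about (583,225) in the right panel, with the decoy clear behind. I'll descend and close.

>>> {"op": "send_rows", "data": {"commands": [[0, [0.002, -0.002, -0.08], [0, 0, -0.0007]], [0, [0, 0, -0.06], [0, 0, 0]], [0, [0, 0, -0.05], [0, 0, 0]], [0, [0, 0, -0.025], [0, 0, 0]], [0, [0, 0, 0], [0, 0, 0]]]}}

```text
clock: 2.4
tool_pos: [0.4755, -0.2956, 0.0689]
orientation: [179.4, 0.3, 95.1]
force: [-0.1, -0.4, -0.0]
opening: 0.0878
```

>>> {"op": "send_rows", "data": {"commands": [[0, [0, 0, 0], [0, 0, 0]], [0, [0, 0, 0], [0, 0, 0]]]}}

```text
clock: 2.6
tool_pos: [0.4762, -0.2958, 0.0701]
orientation: [179.3, 0.3, 95.1]
force: [-0.5, 0.2, 0.0]
opening: 0.0876
```

```bash
python3 -c "
from h import *
delta([.471,-.2938,.0605],95.1)
from plant import sensors; o=sensors.get_obs(); print(o['joint_pos'],o['qvel'])"
```

```text
t 2.6 pos [ 0.4762 -0.2958  0.0701] rpy [179.28   0.33  95.12] F [-0.5  0.2  0. ] M [ 0.03  0.   -0.02] open 0.0876
d mm [-5.2  2.  -9.6] units [-0.0207  0.0082 -0.0384] turn deg [ 0.26  0.74 -0.03] units [ 7.30e-04  2.06e-03 -7.00e-05]
[-11.77066366  18.20943671 -25.87356491   0.14750707 -45.13743857
 -73.20583337] [-0.09314629 -0.49412043  0.43511865  0.09715785 -0.24671072 -0.04357638]
```

The current wrist turn would put joint 6 at about −169° (limit −173.7°) when locking. I'll rise and flip the tool by half a turn first to get margin. It's the same grasp.

>>> {"op": "send_rows", "data": {"commands": [[0, [0, 0, 0.12], [0, 0, 0]], [0, [0, 0, 0.12], [0, 0, 0.02]], [0, [0, 0, 0], [0, 0, 0.022]], [0, [0, 0, 0], [0, 0, 0.022]], [0, [0, 0, 0], [0, 0, 0.022]], [0, [0, 0, 0], [0, 0, 0.022]], [0, [0, 0, 0], [0, 0, 0.022]], [0, [0, 0, 0], [0, 0, 0.022]], [0, [0, 0, 0], [0, 0, 0.022]], [0, [0, 0, 0], [0, 0, 0.022]], [0, [0, 0, 0], [0, 0, 0.022]], [0, [0, 0, 0], [0, 0, 0.022]]]}}

```text
clock: 3.8
tool_pos: [0.4789, -0.2966, 0.1412]
orientation: [179.1, 1.0, -175.0]
force: [-0.3, -0.1, -0.3]
opening: 0.0876
```

>>> {"op": "send_rows", "data": {"commands": [[0, [0, 0, 0], [0, 0, 0.022]], [0, [0, 0, 0], [0, 0, 0.022]], [0, [0, 0, 0], [0, 0, 0.022]], [0, [0, 0, 0], [0, 0, 0.022]], [0, [0, 0, 0], [0, 0, 0.022]], [0, [0, 0, 0], [0, 0, 0.022]], [0, [0, 0, 0], [0, 0, 0.022]], [0, [0, 0, 0], [0, 0, 0.022]], [0, [0, 0, 0], [0, 0, 0.022]], [0, [0, 0, 0], [0, 0, 0.022]], [0, [0, 0, 0], [0, 0, 0]]]}}

```text
clock: 4.9
tool_pos: [0.4814, -0.2974, 0.1486]
orientation: [179.7, 1.2, -92.2]
force: [0.2, -0.4, 0.6]
opening: 0.0876
```

```bash
python3 -c "
from h import *
delta([.471,-.2938,.12],-84.9)
from plant import sensors; o=sensors.get_obs(); print(o['joint_pos'],o['qvel'])"
```

```text
t 4.9 pos [ 0.4814 -0.2974  0.1486] rpy [179.65   1.25 -92.21] F [ 0.2 -0.4  0.6] M [-0.18  0.14 -0.05] open 0.0876
d mm [-10.4   3.6 -28.6] units [-0.0416  0.0145 -0.1144] turn deg [-1.24 -0.38  7.3 ] units [-0.00344 -0.00105  0.02028]
[-12.72502683  14.56956499 -18.15910795  -1.37142389 -57.84830817
 101.25812848] [ 3.88837382e-03 -4.89422160e-01  1.74012446e-01 -8.00297847e-02
 -1.02038441e-01 -5.80185723e+00]
```

>>> {"op": "send_rows", "data": {"commands": [[0, [-0.042, 0.014, -0.05], [-0.0034, -0.001, 0.02]], [0, [0, 0, -0.06], [0, 0, 0]], [0, [0, 0, -0.06], [0, 0, 0]], [0, [0, 0, -0.06], [0, 0, 0]]]}}

```text
clock: 5.3
tool_pos: [0.4731, -0.2946, 0.0938]
orientation: [-179.5, -0.2, -85.7]
force: [-0.2, 0.2, 0.1]
opening: 0.0877
```

```bash
python3 -c "
from h import *
delta([.471,-.2938,.0605],-84.9)"
```

```text
t 5.3 pos [ 0.4731 -0.2946  0.0938] rpy [-179.54   -0.21  -85.7 ] F [-0.2  0.2  0.1] M [-0.07  0.15 -0.02] open 0.0877
d mm [ -2.1   0.8 -33.3] units [-0.0082  0.0032 -0.1333] turn deg [0.17 0.48 0.8 ] units [0.00047 0.00132 0.00222]
```

>>> {"op": "send_rows", "data": {"commands": [[0, [-0.008, 0.003, -0.05], [0.0005, 0.0013, 0.0022]], [0, [0, 0, -0.04], [0, 0, 0]], [0, [0, 0, -0.03], [0, 0, 0]], [0, [0, 0, 0], [0, 0, 0]]]}}

```text
clock: 5.7
tool_pos: [0.4704, -0.2936, 0.0613]
orientation: [179.9, 0.1, -85.3]
force: [-0.5, -0.2, -0.1]
opening: 0.0875
```

```bash
python3 -c "
from h import *
delta([.471,-.2938,.0605],-84.9)"
```

```text
t 5.7 pos [ 0.4704 -0.2936  0.0613] rpy [ 1.7991e+02  6.0000e-02 -8.5340e+01] F [-0.5 -0.2 -0.1] M [-0.12  0.2   0.01] open 0.0875
d mm [ 0.6 -0.2 -0.8] units [ 0.0024 -0.0006 -0.0032] turn deg [-0.05 -0.1   0.44] units [-0.00013 -0.00027  0.00123]
```

>>> {"op": "send_rows", "data": {"commands": [[1, [0.002, 0, -0.003], [0, 0, 0.001]], [1, [0, 0, -0.001], [0, 0, 0]], [1, [0, 0, -0.001], [0, 0, 0]], [1, [0, 0, -0.001], [0, 0, 0]], [1, [0, 0, -0.001], [0, 0, 0]], [1, [0, 0, -0.001], [0, 0, 0]]]}}

```text
clock: 6.3
tool_pos: [0.4724, -0.2942, 0.0611]
orientation: [-179.9, -0.0, -85.0]
force: [-0.1, -0.3, -0.5]
opening: 0.045
```

```bash
python3 -c "
from h import *
delta([.471,-.2938,.0605],-84.9)"
```

```text
t 6.3 pos [ 0.4724 -0.2942  0.0611] rpy [-1.7992e+02 -2.0000e-02 -8.5000e+01] F [-0.1 -0.3 -0.5] M [-0.06  0.18  0.07] open 0.045
d mm [-1.4  0.4 -0.6] units [-0.0055  0.0015 -0.0023] turn deg [0.02 0.08 0.1 ] units [4.0e-05 2.2e-04 2.7e-04]
```

>>> {"op": "send_rows", "data": {"commands": [[1, [-0.005, 0.001, -0.003], [0, 0, 0]], [1, [-0.001, 0, -0.001], [0, 0, 0]], [1, [-0.001, 0, -0.001], [0, 0, 0]], [1, [-0.001, 0, -0.001], [0, 0, 0]], [1, [-0.001, 0, -0.001], [0, 0, 0]]]}}

```text
clock: 6.8
tool_pos: [0.4701, -0.294, 0.0594]
orientation: [-179.9, -0.0, -85.0]
force: [0.9, -0.2, 0.0]
opening: 0.0137
```

```bash
python3 -c "
from h import *
delta([.471,-.2938,.0605],-84.9)"
```

```text
t 6.8 pos [ 0.4701 -0.294   0.0594] rpy [-1.7989e+02 -4.0000e-02 -8.5000e+01] F [ 0.9 -0.2  0. ] M [0.12 0.09 0.05] open 0.0137
d mm [0.9 0.2 1.1] units [0.0037 0.001  0.0045] turn deg [0.03 0.11 0.1 ] units [8.0e-05 3.1e-04 2.7e-04]
```

>>> {"op": "send_rows", "data": {"commands": [[1, [0, 0, 0], [0, 0, 0]], [1, [0, 0, 0.01], [0, 0, 0]], [1, [0, 0, 0.05], [0, 0, 0]], [1, [0, 0, 0.1], [0, 0, 0]], [1, [0, 0, 0.1], [0, 0, 0]], [1, [0, 0, 0.1], [0, 0, 0]], [1, [0, 0, 0.05], [0, 0, 0]], [1, [0, 0, 0], [0, 0, 0]]]}}

```text
clock: 7.6
tool_pos: [0.4672, -0.2931, 0.1678]
orientation: [179.9, 0.1, -85.0]
force: [-0.0, -0.1, -3.4]
opening: 0.0135
```

```bash
python3 -c "
from h import *
delta([.553,-.0372,.17],-62.7)
from plant import snapshot
s=snapshot('scene');cv2.imwrite('pics/lift.png',cv2.resize(s['color'][60:260,110:310],None,fx=3,fy=3))"
```

```text
t 7.6 pos [ 0.4672 -0.2931  0.1678] rpy [ 1.7987e+02  8.0000e-02 -8.5040e+01] F [-0.  -0.1 -3.4] M [-0.1   0.03  0.01] open 0.0135
d mm [ 85.8 255.9   2.2] units [0.3433 1.0235 0.0089] turn deg [-0.04 -0.15 22.34] units [-0.00011 -0.00041  0.06206]
```

View pics/lift.png

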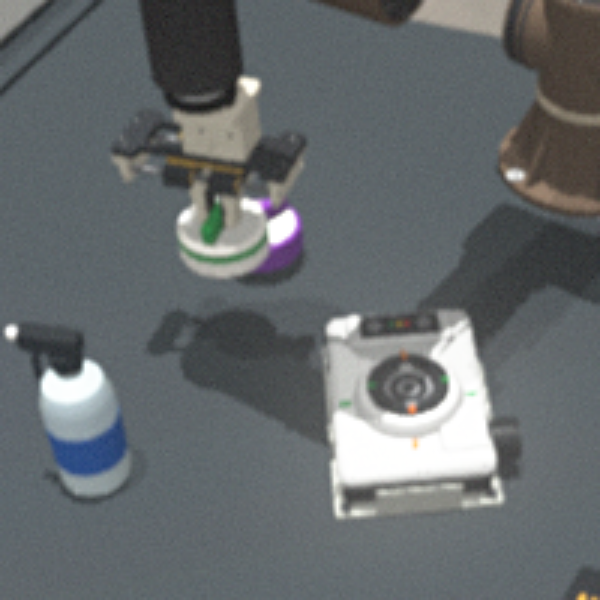

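The filter is held level at about (222,235) in the crop and is clear of the bench, and 3.4 N wrist load is plausible for it. I'll carry it to above the port.

>>> {"op": "send_rows", "data": {"commands": [[1, [0.043, 0.128, 0.01], [0, 0, 0.0077]], [1, [0.043, 0.128, 0], [0, 0, 0.0077]], [1, [0.043, 0.128, 0], [0, 0, 0.0077]], [1, [0.043, 0.128, 0], [0, 0, 0.0077]], [1, [0.043, 0.128, 0], [0, 0, 0.0077]], [1, [0.043, 0.128, 0], [0, 0, 0.0077]], [1, [0.043, 0.128, 0], [0, 0, 0.0077]], [1, [0.043, 0.128, 0], [0, 0, 0.0077]], [1, [0, 0, 0], [0, 0, 0]]]}}

```text
clock: 8.55
tool_pos: [0.5484, -0.0273, 0.1611]
orientation: [179.1, 0.4, -62.3]
force: [-1.5, 0.3, -3.0]
opening: 0.014
```

```bash
python3 -c "
from h import *
delta([.553,-.0372,.165],-62.7)"
```

```text
t 8.55 pos [ 0.5484 -0.0273  0.1611] rpy [179.11   0.42 -62.28] F [-1.5  0.3 -3. ] M [-0.13  0.1   0.03] open 0.014
d mm [ 4.6 -9.9  3.9] units [ 0.0183 -0.0395  0.0156] turn deg [ 0.04 -0.98 -0.42] units [ 0.00011 -0.00272 -0.00117]
```

>>> {"op": "send_rows", "data": {"commands": [[1, [0.018, -0.04, 0.005], [0, -0.0027, -0.0012]], [1, [0, 0, 0], [0, 0, 0]], [1, [0, 0, 0], [0, 0, 0]]]}}

```text
clock: 8.85
tool_pos: [0.5514, -0.0378, 0.1599]
orientation: [179.8, 0.0, -62.7]
force: [-0.1, 0.1, -3.6]
opening: 0.0134
```

```bash
python3 - <<'E'
from h import *
from plant import snapshot
delta([.553,-.0372,.165],-62.7)
a=[]
for n,c in (("scene",(190,110,110,120)),("top",(210,110,110,120))):
    s=snapshot(n);x,y,w,h=c; pickle.dump(s,open(f"pics/{n}1.pkl","wb"))
    a.append(cv2.resize(s["color"][y:y+h,x:x+w],None,fx=3.6,fy=3.6,interpolation=cv2.INTER_CUBIC))
cv2.imwrite("pics/over.png",np.hstack(a))
E
```

```text
t 8.85 pos [ 0.5514 -0.0378  0.1599] rpy [ 1.7977e+02  2.0000e-02 -6.2710e+01] F [-0.1  0.1 -3.6] M [-0.18  0.06 -0.01] open 0.0134
d mm [1.6 0.6 5.1] units [0.0063 0.0026 0.0205] turn deg [ 0.09 -0.22  0.01] units [ 2.4e-04 -6.1e-04  2.0e-05]
```

View pics/over.png

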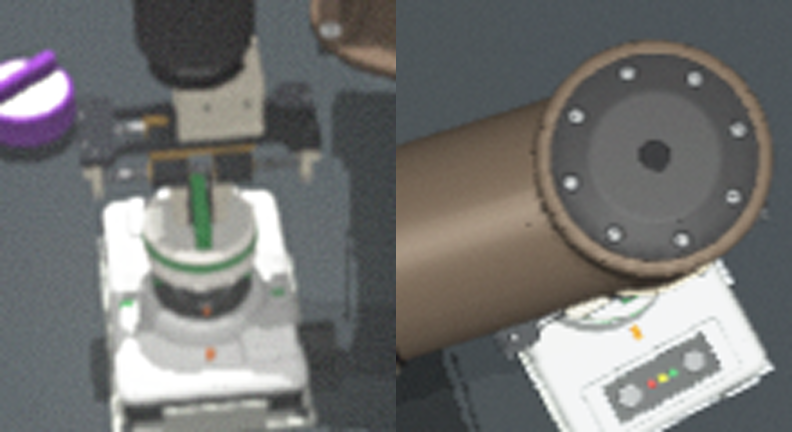

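```bash
python3 - <<'E'
from h import *
from scipy.optimize import least_squares
def band(s,c,lo):
    hsv=cv2.cvtColor(s["color"],cv2.COLOR_BGR2HSV); x,y,w,h=c
    m=np.zeros(hsv.shape[:2],bool); sub=hsv[y:y+h,x:x+w]
    m[y:y+h,x:x+w]=(sub[...,0]>40)&(sub[...,0]<85)&(sub[...,1]>lo)
    return m,hsv
def pts(s,m,hsv):
    out=[]
    for u in np.unique(np.nonzero(m)[1]):
        v=np.nonzero(m[:,u])[0]; w=hsv[v,u,1].astype(float); out.append((u,(v*w).sum()/w.sum()))
    return np.array(out)
def fit(s,P,z):
    Q=ray(s,P,z)[:,:2]
    f=lambda p:np.linalg.norm(Q-p,axis=1)-.05
    r=least_squares(f,Q.mean(0)-[.04,0],loss="soft_l1",f_scale=.001); return r.x,np.sqrt((f(r.x)**2).mean()),len(P)
s0=pickle.load(open("pics/scene0.pkl","rb")); s1=pickle.load(open("pics/scene1.pkl","rb"))
m0,h0=band(s0,(168,160,40,22),45); m1,h1=band(s1,(226,176,40,18),45)
P0=pts(s0,m0,h0);P1=pts(s1,m1,h1)
for P in(P0,P1): print(P.round(1).tolist())
dz=.1599-.0594
for h in(.03,.035,.04,.045,.05):
    print(h,fit(s0,P0,h),fit(s1,P1,h+dz))
E
```

```text
[[173.0, 166.0], [174.0, 167.0], [175.0, 168.0], [176.0, 169.0], [177.0, 169.0], [178.0, 170.0], [179.0, 170.0], [180.0, 164.2], [181.0, 163.4], [182.0, 163.4], [183.0, 162.7], [184.0, 162.6], [185.0, 163.8], [186.0, 171.0], [187.0, 171.0], [188.0, 170.6], [189.0, 170.4], [190.0, 170.4], [191.0, 170.0], [192.0, 169.5], [193.0, 169.0], [194.0, 169.0], [195.0, 168.0], [196.0, 167.5], [197.0, 166.5], [198.0, 165.6], [199.0, 165.0]]
[[226.0, 193.0], [231.0, 178.5], [232.0, 179.6], [233.0, 184.4], [234.0, 185.1], [235.0, 182.0], [236.0, 182.5], [237.0, 183.0], [238.0, 183.4], [239.0, 183.5], [240.0, 184.0], [241.0, 184.0], [242.0, 184.0], [243.0, 184.4], [244.0, 182.3], [245.0, 179.5], [246.0, 179.1], [247.0, 179.2], [248.0, 179.9], [249.0, 183.6], [250.0, 183.6], [251.0, 183.5], [252.0, 183.0], [253.0, 182.6], [254.0, 182.4], [255.0, 181.6], [256.0, 181.4], [257.0, 180.6], [258.0, 182.9], [259.0, 179.0]]
0.03 (array([ 0.45720889, -0.30446001]), np.float64(0.01539649865760135), 27) (array([ 0.53802602, -0.04530998]), np.float64(0.012956748110527631), 30)
0.035 (array([ 0.46172669, -0.30153651]), np.float64(0.015355975573004737), 27) (array([ 0.54258988, -0.04336274]), np.float64(0.012881195596664797), 30)
0.04 (array([ 0.46624239, -0.29861166]), np.float64(0.015313181182515113), 27) (array([ 0.54715564, -0.0414195 ]), np.float64(0.012805304089922805), 30)
0.045 (array([ 0.47075582, -0.29568535]), np.float64(0.015268046056562389), 27) (array([ 0.55172343, -0.03948035]), np.float64(0.0127290647335003), 30)
0.05 (array([ 0.47526679, -0.29275737]), np.float64(0.015220489031023009), 27) (array([ 0.55629331, -0.0375453 ]), np.float64(0.012652480013801795), 30)
```

>>> {"op": "send_rows", "data": {"commands": [[1, [0.004, 0.002, -0.02], [0, -0.0006, 0]], [1, [0.001, 0, -0.014], [0, 0, 0]], [1, [0, 0, 0], [0, 0, 0]]]}}

```text
clock: 9.25
tool_pos: [0.5526, -0.0384, 0.151]
orientation: [-180.0, -0.1, -62.8]
force: [-0.3, 0.1, -2.2]
opening: 0.0136
```

```bash
python3 - <<'E'
from h import *
from plant import snapshot
delta([.5523,-.0374,.145],-62.7)
s=snapshot("scene");x,y,w,h=(210,130,80,80); pickle.dump(s,open(f"pics/scene2.pkl","wb"))
cv2.imwrite("pics/over2.png",cv2.resize(s["color"][y:y+h,x:x+w],None,fx=7,fy=7,interpolation=cv2.INTER_CUBIC))
E
```

```text
t 9.25 pos [ 0.5526 -0.0384  0.151 ] rpy [-1.7999e+02 -9.0000e-02 -6.2840e+01] F [-0.3  0.1 -2.2] M [-0.09  0.16  0.  ] open 0.0136
d mm [-0.3  1.  -6. ] units [-0.0011  0.0042 -0.024 ] turn deg [0.07 0.05 0.14] units [0.0002  0.00014 0.00038]
```

View pics/over2.png

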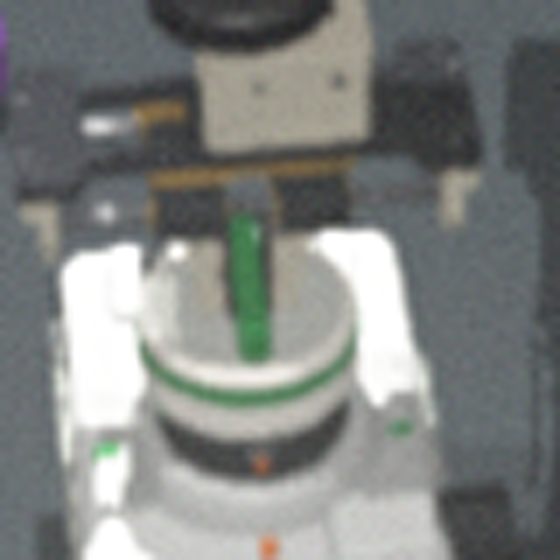

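The drum (cols 143–357) sits concentric over the boss, and the bar end (255,355) points at the orange mark (262,462). I'll descend slowly into the notches.

>>> {"op": "send_rows", "data": {"commands": [[1, [-0.001, 0.004, -0.012], [0, 0, 0]], [1, [0, 0, -0.012], [0, 0, 0]], [1, [0, 0, -0.008], [0, 0, 0]]]}}

```text
clock: 9.6
tool_pos: [0.5526, -0.0373, 0.1429]
orientation: [-180.0, -0.1, -62.8]
force: [1.6, -0.6, -2.7]
opening: 0.0139
```

```bash
python3 -c "
from h import *
delta([.5523,-.0374,.1374],-62.7)"
```

```text
t 9.6 pos [ 0.5526 -0.0373  0.1429] rpy [-1.7995e+02 -1.0000e-01 -6.2830e+01] F [ 1.6 -0.6 -2.7] M [-0.11  0.13  0.04] open 0.0139
d mm [-0.3 -0.1 -5.5] units [-0.0011 -0.0004 -0.0221] turn deg [0.07 0.09 0.13] units [0.00019 0.00025 0.00037]
```

>>> {"op": "send_rows", "data": {"commands": [[1, [0, 0, -0.008], [0, 0, 0]], [1, [0, 0, -0.008], [0, 0, 0]], [1, [0, 0, 0], [0, 0, 0]]]}}

```text
clock: 9.9
tool_pos: [0.5524, -0.0372, 0.1381]
orientation: [-180.0, -0.1, -62.8]
force: [0.3, -0.6, -2.6]
opening: 0.0136
```

```bash
python3 -c "
from h import *
delta([.5523,-.0374,.1374],-62.7)"
```

```text
t 9.9 pos [ 0.5524 -0.0372  0.1381] rpy [-1.7999e+02 -9.0000e-02 -6.2820e+01] F [ 0.3 -0.6 -2.6] M [-0.12  0.1   0.06] open 0.0136
d mm [-0.1 -0.2 -0.7] units [-0.0004 -0.0009 -0.0029] turn deg [0.07 0.05 0.12] units [0.00021 0.00015 0.00033]
```

The TCP is 4 mm below where the lugs would rest on the rim, with no load, so the lugs are in the notches. Now I'll press.

>>> {"op": "send_rows", "data": {"commands": [[1, [0, 0, -0.008], [0, 0, 0]], [1, [0, 0, -0.01], [0, 0, 0]], [1, [0, 0, -0.01], [0, 0, 0]], [1, [0, 0, -0.008], [0, 0, 0]]]}}

```text
clock: 10.3
tool_pos: [0.553, -0.0373, 0.131]
orientation: [-179.9, -0.2, -62.8]
force: [-2.6, 0.7, 6.2]
opening: 0.0139
```

```bash
python3 -c "
from h import *
delta([.5523,-.0374,.1287],-62.7)"
```

```text
t 10.3 pos [ 0.553  -0.0373  0.131 ] rpy [-1.7989e+02 -1.6000e-01 -6.2770e+01] F [-2.6  0.7  6.2] M [0.34 1.65 0.03] open 0.0139
d mm [-0.7 -0.1 -2.3] units [-0.0028 -0.0003 -0.0091] turn deg [0.09 0.17 0.07] units [0.00026 0.00048 0.0002 ]
```

>>> {"op": "send_rows", "data": {"commands": [[1, [-0.003, 0, -0.01], [0, 0, 0]], [1, [0, 0, -0.008], [0, 0, 0]], [1, [0, 0, -0.003], [0, 0, 0]]]}}

```text
clock: 10.6
tool_pos: [0.553, -0.0373, 0.1279]
orientation: [-179.8, -0.2, -62.7]
force: [-3.6, 1.1, 8.8]
opening: 0.0136
```

```bash
python3 -c "
from h import *
delta([.5523,-.0374,.1287],-62.7)"
```

```text
t 10.6 pos [ 0.553  -0.0373  0.1279] rpy [-179.77   -0.24  -62.72] F [-3.6  1.1  8.8] M [ 0.51  2.05 -0.01] open 0.0136
d mm [-0.7 -0.1  0.8] units [-0.0027 -0.0002  0.0032] turn deg [0.11 0.32 0.02] units [3.0e-04 8.8e-04 6.0e-05]
```

>>> {"op": "send_rows", "data": {"commands": [[1, [-0.004, 0, -0.001], [0, 0.0005, -0.006]], [1, [0, 0, -0.001], [0, 0, -0.01]], [1, [0, 0, -0.001], [0, 0, -0.01]]]}}

```text
clock: 10.9
tool_pos: [0.5538, -0.0375, 0.1302]
orientation: [-179.7, -0.3, -72.2]
force: [-2.8, -0.1, 7.0]
opening: 0.0141
```

```bash
python3 -c "
from h import *
delta([.5523,-.0374,.1282],-152.7)"
```

```text
t 10.9 pos [ 0.5538 -0.0375  0.1302] rpy [-179.69   -0.3   -72.23] F [-2.8 -0.1  7. ] M [-0.02  1.46  0.05] open 0.0141
d mm [-1.5  0.1 -2. ] units [-0.0059  0.0006 -0.0078] turn deg [  0.42   0.18 -80.47] units [ 0.00118  0.00051 -0.22352]
```

>>> {"op": "send_rows", "data": {"commands": [[1, [-0.006, 0, -0.012], [0.0005, 0.0005, -0.01]], [1, [-0.002, 0, -0.005], [0, 0, -0.012]], [1, [-0.002, 0, -0.005], [0, 0, -0.012]]]}}

```text
clock: 11.2
tool_pos: [0.5541, -0.038, 0.1283]
orientation: [-179.4, -0.2, -84.8]
force: [-2.8, -0.8, 8.8]
opening: 0.0137
```

```bash
python3 - <<'E'
from h import *
from plant import snapshot
delta([.5523,-.0374,.1282],-152.7)
s=snapshot("scene");x,y,w,h=(210,130,80,80)
cv2.imwrite("pics/turn1.png",cv2.resize(s["color"][y:y+h,x:x+w],None,fx=7,fy=7,interpolation=cv2.INTER_CUBIC))
E
```

```text
t 11.2 pos [ 0.5541 -0.038   0.1283] rpy [-179.44   -0.19  -84.84] F [-2.8 -0.8  8.8] M [-0.2   1.28  0.09] open 0.0137
d mm [-1.8  0.6 -0.1] units [-0.0073  0.0023 -0.0005] turn deg [  0.46   0.42 -67.86] units [ 0.00129  0.00118 -0.18849]
```

View pics/turn1.png

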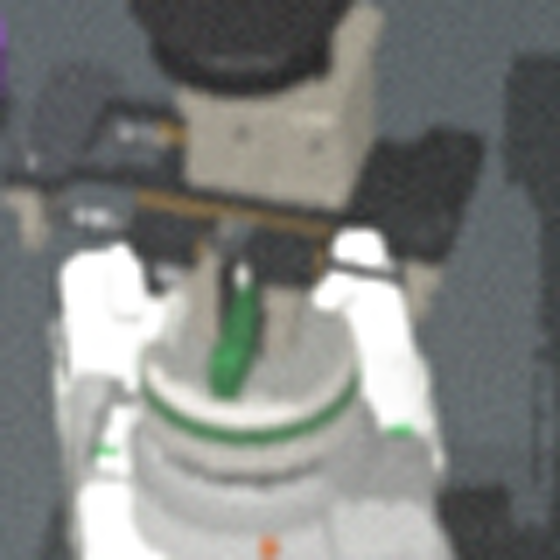

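The filter is turning with the tool: its bar end is now at (230,380), and the drum is seated low over the rim. I'll continue clockwise while holding pressure.

>>> {"op": "send_rows", "data": {"commands": [[1, [-0.003, 0.001, -0.004], [0.0006, 0.0006, -0.013]], [1, [-0.002, 0, -0.005], [0, 0, -0.013]], [1, [-0.002, 0, -0.005], [0, 0, -0.013]], [1, [-0.002, 0, -0.005], [0, 0, -0.013]], [1, [-0.002, 0, -0.005], [0, 0, -0.013]]]}}

```text
clock: 11.75
tool_pos: [0.5553, -0.0391, 0.1282]
orientation: [-179.1, -0.0, -109.2]
force: [-2.3, -0.7, 7.2]
opening: 0.0137
```

```bash
python3 -c "
from h import *
delta([.553,-.0374,.1282],-152.7)"
```

```text
t 11.75 pos [ 0.5553 -0.0391  0.1282] rpy [-1.7908e+02 -2.0000e-02 -1.0920e+02] F [-2.3 -0.7  7.2] M [-0.3   1.41  0.05] open 0.0137
d mm [-2.3  1.7 -0. ] units [-0.0092  0.0066 -0.0001] turn deg [  0.63   0.7  -43.5 ] units [ 0.00175  0.00195 -0.12083]
```

>>> {"op": "send_rows", "data": {"commands": [[1, [-0.008, 0.004, -0.005], [0.0018, 0.002, -0.013]], [1, [-0.004, 0.002, -0.005], [0.0005, 0.0005, -0.013]], [1, [-0.004, 0.002, -0.005], [0.0005, 0.0005, -0.013]], [1, [-0.004, 0.002, -0.005], [0.0005, 0.0005, -0.013]]]}}

```text
clock: 12.15
tool_pos: [0.556, -0.0379, 0.1292]
orientation: [179.9, 0.8, -128.5]
force: [-1.3, 0.5, 8.0]
opening: 0.0135
```

```bash
python3 -c "
from h import *
delta([.553,-.0374,.1282],-152.7)"
```

```text
t 12.15 pos [ 0.556  -0.0379  0.1292] rpy [ 179.93    0.75 -128.48] F [-1.3  0.5  8. ] M [-0.24  1.1   0.12] open 0.0135
d mm [-3.   0.5 -1. ] units [-0.012   0.0019 -0.0038] turn deg [ -0.53   0.54 -24.22] units [-0.00147  0.00151 -0.06727]
```

>>> {"op": "send_rows", "data": {"commands": [[1, [-0.004, 0.001, -0.008], [-0.0015, 0.0015, -0.013]], [1, [-0.003, 0, -0.005], [0, 0, -0.013]], [1, [-0.003, 0, -0.005], [0, 0, -0.013]], [1, [-0.003, 0, -0.005], [0, 0, -0.013]]]}}

```text
clock: 12.55
tool_pos: [0.5556, -0.0376, 0.128]
orientation: [-179.8, 0.3, -147.8]
force: [-2.4, -1.3, 8.4]
opening: 0.0138
```

```bash
python3 -c "
from h import *
delta([.553,-.0374,.1282],-152.7)"
```

```text
t 12.55 pos [ 0.5556 -0.0376  0.128 ] rpy [-179.82    0.28 -147.85] F [-2.4 -1.3  8.4] M [-0.51  1.24  0.13] open 0.0138
d mm [-2.6  0.2  0.2] units [-0.0103  0.0009  0.0007] turn deg [ 0.02  0.33 -4.85] units [ 6.000e-05  9.200e-04 -1.348e-02]
```

>>> {"op": "send_rows", "data": {"commands": [[1, [-0.003, 0, -0.005], [0, 0.001, -0.009]], [1, [-0.003, 0, -0.005], [0, 0, -0.005]], [1, [-0.002, 0, -0.004], [0, 0, 0]]]}}

```text
clock: 12.85
tool_pos: [0.5552, -0.0381, 0.128]
orientation: [-179.8, 0.2, -153.1]
force: [-3.5, 1.1, 8.2]
opening: 0.0138
```

```bash
python3 - <<'E'
from h import *
from plant import snapshot
delta([.553,-.0374,.1282],-152.7)
s=snapshot("scene");x,y,w,h=(210,130,80,80)
cv2.imwrite("pics/turn2.png",cv2.resize(s["color"][y:y+h,x:x+w],None,fx=7,fy=7,interpolation=cv2.INTER_CUBIC))
E
```

```text
t 12.85 pos [ 0.5552 -0.0381  0.128 ] rpy [-1.7981e+02  1.6000e-01 -1.5311e+02] F [-3.5  1.1  8.2] M [0.52 1.77 0.34] open 0.0138
d mm [-2.2  0.7  0.2] units [-0.0089  0.0026  0.0007] turn deg [0.09 0.23 0.41] units [0.00026 0.00064 0.00114]
```

View pics/turn2.png

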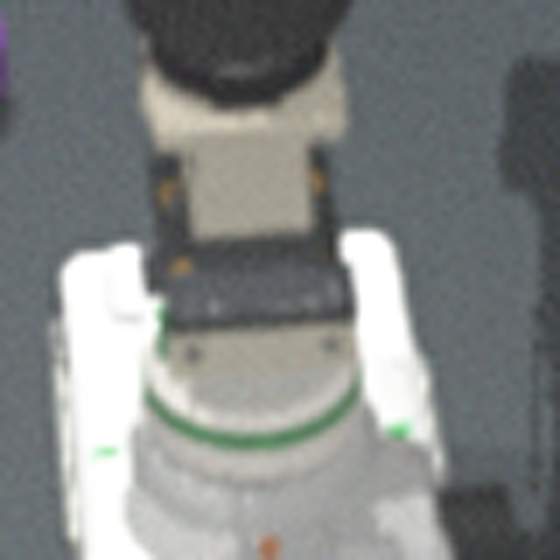

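Yaw is at the lock angle and the torque is starting to rise (0.34 N m), so I won't turn any further. I'll ease the pressure and let the spring lift the lugs into the pockets.

>>> {"op": "send_rows", "data": {"commands": [[1, [-0.002, 0, 0.006], [0, 0, 0.0008]], [1, [-0.001, 0, 0.008], [0, 0, 0]], [1, [-0.001, 0, 0.006], [0, 0, 0]]]}}

```text
clock: 13.2
tool_pos: [0.5545, -0.0381, 0.1334]
orientation: [-179.8, 0.2, -152.7]
force: [1.3, -1.9, -11.5]
opening: 0.0139
```

```bash
python3 -c "
from h import *
delta([.553,-.0374,.1334],-152.7)"
```

```text
t 13.2 pos [ 0.5545 -0.0381  0.1334] rpy [-179.78    0.23 -152.74] F [  1.3  -1.9 -11.5] M [-0.57 -0.37 -0.1 ] open 0.0139
d mm [-1.5  0.7 -0. ] units [-0.006   0.0028 -0.    ] turn deg [0.09 0.3  0.04] units [0.00026 0.00084 0.00011]
```

It is held against an upward pull at exactly the pocket height (TCP 0.1334). I'll relax and release, then back off straight up.

>>> {"op": "send_rows", "data": {"commands": [[1, [0, 0, -0.002], [0, 0, 0]], [0.5, [0, 0, 0], [0, 0, 0]], [0.4, [0, 0, 0], [0, 0, 0]], [0.4, [0, 0, 0], [0, 0, 0]], [0.4, [0, 0, 0.004], [0, 0, 0]], [0.4, [0, 0, 0.004], [0, 0, 0]], [0.4, [0, 0, 0], [0, 0, 0]]]}}

```text
clock: 13.9
tool_pos: [0.5553, -0.0379, 0.1351]
orientation: [-179.8, 0.3, -152.8]
force: [0.1, -0.0, -0.4]
opening: 0.051
```

```bash
python3 - <<'E'
from h import *
from plant import snapshot
delta([.553,-.0374,.2],-152.7)
s=snapshot("scene");x,y,w,h=(210,130,80,80)
cv2.imwrite("pics/rel.png",cv2.resize(s["color"][y:y+h,x:x+w],None,fx=7,fy=7,interpolation=cv2.INTER_CUBIC))
E
```

```text
t 13.9 pos [ 0.5553 -0.0379  0.1351] rpy [-179.76    0.3  -152.77] F [ 0.1 -0.  -0.4] M [0.01 0.16 0.02] open 0.051
d mm [-2.3  0.5 64.9] units [-0.0092  0.0019  0.2595] turn deg [0.07 0.38 0.07] units [0.0002  0.00104 0.00019]
```

View pics/rel.png

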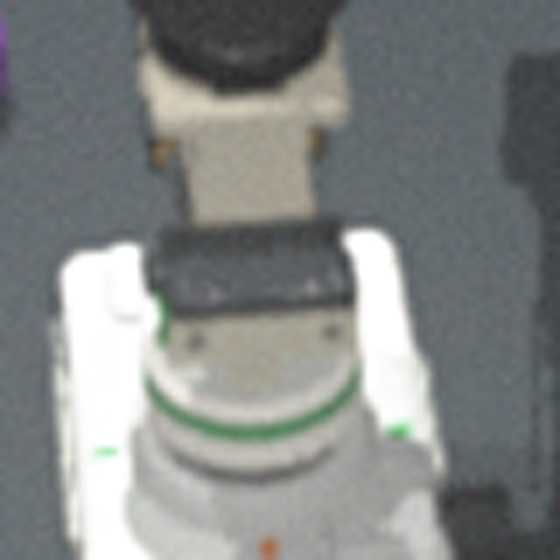

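>>> {"op": "send_rows", "data": {"commands": [[0.4, [0, 0, 0.04], [0, 0, 0]], [0.4, [0, 0, 0.08], [0, 0, 0]], [0.4, [0, 0, 0.12], [0, 0, 0]], [0.4, [0, 0, 0.15], [0, 0, 0]], [0.4, [0, 0, 0.15], [0, 0, 0]], [0.4, [0, 0, 0.1], [0, 0, 0]], [0.4, [-0.08, -0.15, 0], [0, 0, 0]], [0.4, [-0.08, -0.15, 0], [0, 0, 0]], [0.4, [-0.08, -0.15, 0], [0, 0, 0]], [0.4, [-0.08, -0.15, 0], [0, 0, 0]], [0.4, [-0.08, -0.15, 0], [0, 0, 0]], [0.4, [0, -0.1, 0], [0, 0, 0]]]}}

```text
clock: 15.15
tool_pos: [0.4499, -0.2549, 0.3119]
orientation: [-179.4, 0.7, -152.3]
force: [0.9, 0.0, 0.0]
opening: 0.0526
```

```bash
python3 - <<'E'
from h import *
from plant import snapshot
delta([.553,-.0374,.2],-152.7)
a=[]
for n,(x,y,w,h) in (("scene",(190,120,100,110)),("top",(210,120,100,110))):
    s=snapshot(n); pickle.dump(s,open(f"pics/{n}9.pkl","wb"));cv2.imwrite(f"pics/{n}9.png",s["color"])
    a.append(cv2.resize(s["color"][y:y+h,x:x+w],None,fx=4,fy=4,interpolation=cv2.INTER_CUBIC))
cv2.imwrite("pics/done.png",np.hstack(a))
E
```

```text
t 15.15 pos [ 0.4499 -0.2549  0.3119] rpy [-179.41    0.66 -152.34] F [0.9 0.  0. ] M [ 0.06  0.04 -0.  ] open 0.0526
d mm [ 103.1  217.5 -111.9] units [ 0.4125  0.8702 -0.4475] turn deg [ 0.22  0.86 -0.36] units [ 0.00061  0.00239 -0.001  ]
```

View pics/done.png

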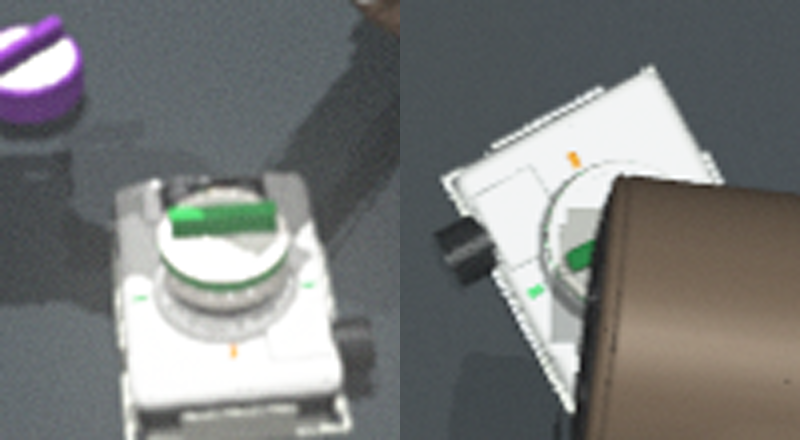

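View pics/top9.png

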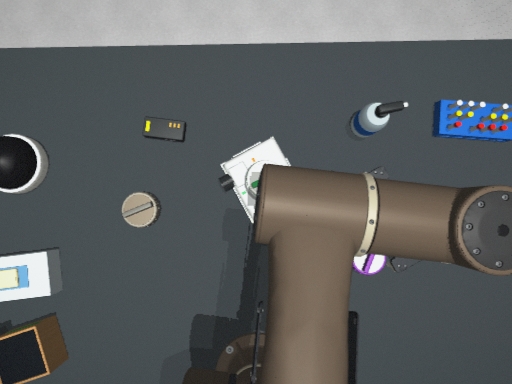

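In the scene view the bar lies along the green marks. In the top view the elbow covers half the port, and the other objects are unmoved. I'll move the arm clear and measure yaw and height.

>>> {"op": "send_rows", "data": {"commands": [[0.4, [-0.1, -0.15, 0], [0, 0, 0]], [0.4, [-0.1, -0.15, 0], [0, 0, 0]], [0.4, [-0.1, -0.15, 0], [0, 0, 0]], [0.4, [-0.1, -0.15, 0], [0, 0, 0]], [0.4, [-0.1, -0.15, 0], [0, 0, 0]], [0.4, [-0.1, -0.15, 0], [0, 0, 0]], [0.4, [-0.1, -0.15, 0], [0, 0, 0]], [0.4, [0, -0.15, 0], [0, 0, 0]], [0.4, [0, 0, 0], [0, 0, 0]]]}}

```text
clock: 16.15
tool_pos: [0.2701, -0.5632, 0.3172]
orientation: [-179.1, 0.8, -152.1]
force: [-0.9, 0.8, -1.2]
opening: 0.0526
```

```bash
python3 - <<'E'
from h import *
from plant import snapshot
delta([.553,-.0374,.2],-152.7)
a=[]
for n,(x,y,w,h) in (("scene",(190,120,100,110)),("top",(210,120,100,110))):
    s=snapshot(n); cv2.imwrite(f"pics/{n}10.png",s["color"]); C=cloud(s)
    s0=pickle.load(open(f"pics/{n}0.pkl","rb")); C0=cloud(s0)
    a.append(cv2.resize(s["color"][y:y+h,x:x+w],None,fx=4,fy=4,interpolation=cv2.INTER_CUBIC))
    m=bar(s)&(np.linalg.norm(C[...,:2]-[.553,-.037],axis=-1)<.06)&(C[...,2]>.115)
    v,u=np.nonzero(m); P=ray(s,np.c_[u,v],.1545)
    r=cv2.minAreaRect((P[:,:2]*1000).astype(np.float32)); e=np.linalg.svd(P[:,:2]-P[:,:2].mean(0))[2][0]
    print(n,r,"yaw",np.degrees(np.arctan2(e[1],e[0])),"bar z med",np.median(C[m][:,2]),np.percentile(C[m][:,2],90))
    hsv=cv2.cvtColor(s["color"],cv2.COLOR_BGR2HSV)
    D=C[(np.linalg.norm(C[...,:2]-[.553,-.037],axis=-1)<.042)&~cv2.dilate(m.astype(np.uint8),np.ones((5,5))).astype(bool)&(C[...,2]>.11)]
    print(" drum top z",np.median(D[:,2]),"expect .1305 (part-way .1275)", "bench",np.median(C[70:90,200:300,2]))
    if n=="top":
        d=cv2.absdiff(s["color"],s0["color"]).max(2)
        for nm,(xx,yy) in dict(batt=(165,129),used=(140,210),spray=(375,118)).items(): print(nm,"maxdiff",np.percentile(d[yy-20:yy+20,xx-25:xx+25],99))
cv2.imwrite("pics/done2.png",np.hstack(a))
E
```

```text
t 16.15 pos [ 0.2701 -0.5632  0.3172] rpy [-179.15    0.77 -152.11] F [-0.9  0.8 -1.2] M [ 0.08  0.19 -0.03] open 0.0526
d mm [ 282.9  525.8 -117.2] units [ 1.1317  2.1031 -0.4689] turn deg [ 0.4   1.08 -0.58] units [ 0.0011   0.003   -0.00162]
scene ((558.9813842773438, -34.95051956176758), (4.874240875244141, 70.96297454833984), 28.86786651611328) yaw -62.2557522235522 bar z med 0.15390364549795976 0.15628303365572319
 drum top z 0.13006634606060635 expect .1305 (part-way .1275) bench -0.0019133418992973716
top ((553.7850341796875, -36.743106842041016), (11.829416275024414, 79.75556945800781), 26.908489227294922) yaw 116.98598803329133 bar z med 0.1554535501340154 0.15796434591055145
 drum top z 0.13202763258927486 expect .1305 (part-way .1275) bench 0.0011792194723058147
batt maxdiff 6.0
used maxdiff 6.0
spray maxdiff 8.0
```

View pics/done2.png

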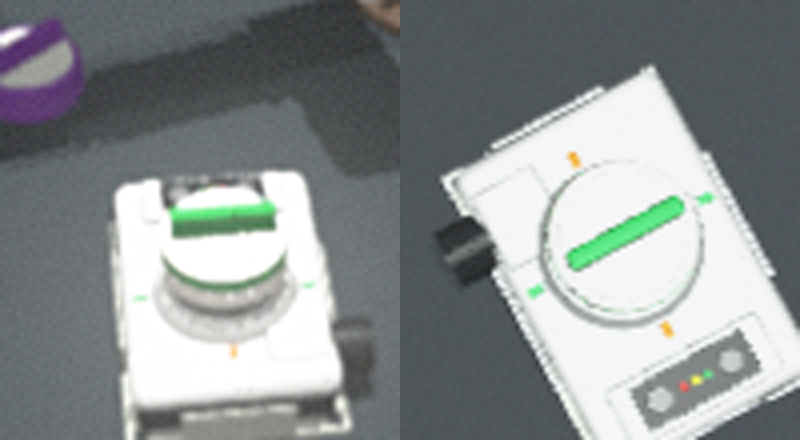

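The bar runs between the green marks at (537,292) and (706,198). Its yaw is 117.0° against 117.3° for the port's y axis. The drum's top is at 0.131 m, bench-corrected, which matches the locked height. I'll hand it in.

```bash
python3 -c "
from plant import order; print(order.close_job())"
```

```text
the job is handed in; nothing more can be done
None
```

The fresh filter is locked in the blower port, and the job was handed in at about 16 s of robot time. I gripped the filter by its bar, set its lugs into the notches and pressed it down against the spring. I then turned it 90° clockwise and let the spring lift it into the pockets. Before the arm let go, a pull of about 8 N above the filter's own weight did not move it.

**Last checks, with the arm clear:**

| Check | Measured | Expected |
|---|---|---|
| Bar direction | 117.0° | 117.3° (port's locked axis) |
| Drum top, top camera, bench offset removed | about 0.131 m | 0.1305 m locked, 0.1275 m if only part-way round |
| Drum top, scene camera, uncorrected | 0.1301 m | 0.1305 m locked |
| Battery pack, used filter and spray bottle | top-view images unchanged | unmoved |

**Forces:** the press took about 11–12 N, around the 12 N given. The highest turning moment I read was 0.34 N m, at the end of the turn. I only read forces at the end of each move, so brief peaks in between were not seen.

**Disagreements:**
- **Scene camera height:** if I remove its own bench offset (it reads the bench as −1.9 mm), its drum height becomes about 0.132 m, 1.5 mm above the locked value. It is still clearly above the part-way height.
- **Position in x:** the two cameras differed by 1–2 mm, and the arm drifted 2–3 mm in x while turning. The bore took this up with side forces under 4 N.

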